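Clamp a plaster press mould with an eccentric knob

TASK

Lift the plaster press mould from the bench and lay it gently, hollow side up, in the channel of the wooden clamping jig, between the eccentric knob and the sprung rubber pad. Then turn the knob clockwise until its off-centre lobe bears on the mould and holds it snugly against the pad, with a grip of about 12 N: firm enough that it stays put, not so hard that the soft plaster is crushed. Let go of everything and leave the pots and tools around it where they are.

Things in the scene. Friction and masses are not known exactly. Their poses are not given: they have to be found in the camera images.
- jig: Wooden clamping jig fixed to the bench: a board 130 (x) x 270 (y) x 18 mm (z). Origin: centre of the board's underside; y is the clamping direction, z up. The eccentric knob is at its +y end, the sprung stop at its -y end, the channel for the mould between them.
- channel (a point): Point on the board's top, on the middle line of the channel, at jig (0, 10, 18) mm; axes as the jig's. Two rails 10 mm high and 10 mm wide run along y for 30 mm either way of this point; they leave a channel 62 mm wide, so the mould has 3 mm of play at each side. No ends: along y the knob's lobe and the pad bound the space.
- pad_mean (a point): Point on the jig's middle line where the sprung pad's face stands ON AVERAGE (jig y = -42 mm), on the board's top. The stop was set by hand: the true face is up to 6 mm either way along y, not measured. The pad, rubber, 52 mm wide, 31 high, faces +y and yields to -y by 1 mm per 4 N, at most 10 mm; the wooden stop behind it is 60 mm wide, 34 high. Only force shows when the mould is clamped.
- mould: Loose plaster press mould, a cream block 56 (x) x 100 (y) x 40 mm (z), about 0.28 kg, with a round hollow 36 mm wide, 16 mm deep in its top. Origin: centre of its underside, z up. It lies in the channel with its y along the jig's y (either way round), flat on the board. Soft: never over 26 N from the lobe, nor knocked or pushed against any part of the jig with over 60 N.
- cam_post: Fixed collar on the jig that carries the eccentric knob, 32 mm across, 8 mm high; origin at the centre of its underside, on the knob's axis, at jig (0, 85, 18) mm. The lobe's force on the mould counts as a force on this thing. With the lobe turned away (0), 7 to 19 mm of free play along y are left for the 100 mm mould between lobe and pad.
- cam (a joint): Turn of the knob (rad), clockwise from above, 0 to 2.9, starts at 0 to 0.4. The lobe, a steel disc of 28 mm radius centred 14 mm off the axis, 10 to 30 mm above the board, reaches 28 - 14 cos(angle) mm from the axis towards the mould. It slides the mould to the pad (1 to 3 N), then squeezes. Bearing friction 0.3 N m holds it where it is left; squeezing adds about 0.03 to 0.05 N m per newton.
- knob_grip (a point): Middle of the knob's black grip bar, on the turning axis, 88 mm above the bench. The bar is 64 mm long, 14 wide and 36 high (70 to 106 mm above the bench), on a neck 20 mm thick, all higher than the mould's top when that lies in the jig (58 mm). The bar lies along this point's x, which is the jig's x at angle 0 and turns with the knob.
- bowl: Bystander, to be left alone: unglazed bowl, rim 110 mm across, 50 mm high.
- cup: Bystander, to be left alone: unglazed cup, 72 mm across, 80 mm high.
- jar: Bystander, to be left alone: closed glass jar, 64 mm across, 85 mm high.
- brush: Bystander, to be left alone: brush lying flat.
- rib: Bystander, to be left alone: flat wooden rib, 50 x 90 x 6 mm, lying.
- trimmer: Bystander, to be left alone: loop trimming tool, 155 mm long, lying.
Mind the look-alikes: they are no part of the job. There is more than one size of the mould; the job needs the largest.

How it is judged:
By the outcome, as a careful person would: the job done as asked, in the order asked, and still so for the second after the job is handed in, with the robot touching nothing.
It also fails if it takes over 72 s, if anything falls off the work surface, if the arm or the gripper's body presses on something with over 40 N, if the wrist force passes 120 N, or if a joint passes its speed limit or range.

ROBOT

A 6-joint arm with a two-finger parallel gripper is mounted at the origin on the work surface. World frame = base frame: x ahead of the robot, y to its left, z up, the work surface at z = 0. Lengths are in m, angles in rad, forces in N, time in s.
With the tool pointing down it reaches from about 0.3 to 0.875 m from the base axis. Payload 4.2 kg.
Tool frame: the origin (TCP) lies between the finger pads; the fingertips stand 17 mm ahead of it and the grasp point (between the pads) lies 2 mm behind it; z points along the fingers, y is the direction in which the jaws open and shut (so a half turn about z gives the same grasp; the last joint's range is limited). The gripper opens to 85 mm and grips with 20 to 120 N. Pads are 22 mm wide; open, the fingers measure 114 mm over their backs; the gripper's body (76 mm by 85 mm) begins 54 mm behind the grasp point. The pads swing forward as they close: fully open they stand 13 mm farther back than shut.
Start: joints at [-1.294, 0.32, 1.565, -0, 1.257, -0.02], TCP at [0.168, -0.55, 0.248] pointing down, gripper open.
Joint ranges: [-3.11, 3.11], [-0.84, 2.01], [0.21, 2.61], [-1.34, 4.49], [0.05, 2.63], [-2.56, 2.56]. Speed limits (rad/s): [2.57, 2.57, 3.14, 3.14, 3.14, 3.14].

INTERFACE

Orientations are given as [roll, pitch, yaw] about the fixed x, y, z axes, in that order (R = Rz(yaw) Ry(pitch) Rx(roll)).
In Python, from rig import monitor, camera, order, finder gives the robot as it stands.
- The arm moves only by the tool drive_tool, never from a script. Its argument "steps" is a list of rows, each an object of numbers: "x", "y", "z": the shift along the tool's x, y, z in cm; "ax", "ay", "az": the turn, a rotation vector about the tool's x, y, z in rad. A call has 1 to 12 rows; each row is the pose to reach, as a shift and turn from the pose commanded when the call began, along the tool's axes at that moment; what a row does not reach only later rows make up. A row lasts 1/8 s, in which the tool goes at most 62.5 mm and 10.7 degrees, less where a joint would pass 70% of its speed; a pose out of reach is approached as far as the arm can. A call with a gripper value outside its range is refused whole. "jaw" is the gripper's target within -1 to 1 (fully open at 1, half-way at 0, shut at -1), set as the call begins (left out, the last holds). The fingers move at their own pace and stop on an object; "force" is the grip in N (left out, the last holds). Time passes only in rows, so rows that repeat a pose let the fingers close. It gives the time, the measured TCP pose, the force and the opening at its end, in the units of the state.
- monitor.state(): the state, without advancing time (a new reading comes with each control period).
- camera(name): name is "scene" or "side" or "wrist"; returns a dict with "image" (384x512x3 uint8, red, green, blue), "z_map" (384x512 float32, m along the optical axis (not along the pixel's ray), 0 where there is no reading), "intrinsics" (3x3 intrinsics, pixels), "R" (3x3) and "t" (3): a world point X has camera coordinates R X + t. Camera axes: x right, y down, z forward; pixel columns grow to the right and rows downward; lengths in m; the calibration is good to about 2 mm. A picture is of the moment at which its call begins.
- order.sign_off(): hands the job in, once; it reports no verdict.
Trained networks look in a picture, given as the dict that the camera call returned (one of the last four; its "shot" number tells which), for a name from the list of things; names that differ only in an ending like _2 or _b are one class to them, and where a whole thing is asked for, a point or a joint stands for the part that bears it (a point fixed in the world has none). Each returns a list of dicts, best first, with "confidence" (0 to 1); they miss things now and then, are a little off and sometimes report something else, mostly with a low value. They report only what shows in the picture. A call takes as long as a camera call. They do not tell look-alikes from the thing itself.
- finder.look_for(label, picture): "box" ([left, top, width, height] as shares, 0 to 1, of the picture: columns of its width, rows of its height, round what is visible of it).
- finder.silhouettes(label, picture): "mask" (384x512 bool, what is visible of it) and "box" ([left, top, width, height] as shares, 0 to 1, of the picture: columns of its width, rows of its height, round what is visible of it).
- finder.mark_of(label, picture): "location" ([row, column] as shares, 0 to 1, of the picture: columns of its width, rows of its height: a listed point, or the origin of a listed thing).
The state is a dict: "t": time; "joint_pos": joint angles; "dq": joint speeds; "joint_efforts": joint torques, N m; "tool_pos": TCP position; "ee_rot": TCP orientation; "ft_force": force on the tool from outside, world axes, zero at the start; "moment": the same for the moment, N m; "opening": opening from 0.0 (shut) to 1.0 (fully open).
Only numpy, scipy, OpenCV 4.12 (cv2) and the standard library are available. Lean on these libraries where they do the work, as an engineer would, in place of code of your own. Each camera call takes 0.05 s, during which the arm holds its last target. There are 200 camera calls.

## Working session

There is one attempt and no reset: what is moved stays moved. The work goes in short steps, Python scripts to look and compute and a tool call to move; the robot and the scene stay as the last step left them, time stands still between calls to the robot, and variables do not carry over. Pictures are saved under pics/ and viewed, about 8 in all and at most 12, crops included, and the job is handed in when it is done.

Besides the shell and the picture viewer there is one more tool, called after ">>>" in YAML: its name, and indented under it one key for each argument. drive_tool: Moves the arm, as the interface text tells. Its arguments: {"type":"object","properties":{"steps":{"type":"array"},"jaw":{"type":"number"},"force":{"type":"number"}},"required":["steps"]}

```bash
mkdir -p pics; cat > h.py <<'E'
import numpy as np, cv2
from rig import monitor, camera, order, finder
from scipy.spatial.transform import Rotation as Ro
def cloud(p):
    z=p["z_map"]; K=np.array(p["intrinsics"]); v,u=np.mgrid[:z.shape[0],:z.shape[1]]
    c=np.stack([(u-K[0,2])/K[0,0]*z,(v-K[1,2])/K[1,1]*z,z],-1)
    w=(c-np.array(p["t"]))@np.array(p["R"]); w[z<=0]=np.nan
    return w
def ray(p,rc,h):
    "world point at height h seen at row,col shares"
    K=np.array(p["intrinsics"]);R=np.array(p["R"]);t=np.array(p["t"])
    d=R.T@np.linalg.inv(K)@np.array([rc[1]*512,rc[0]*384,1]);o=-R.T@t
    return o+d*(h-o[2])/d[2]
def save(p,n): cv2.imwrite("pics/"+n,p["image"][:,:,::-1])
E
python3 - <<'E'
from h import *
np.set_printoptions(precision=4,suppress=True)
s=monitor.state();print(s)
a=camera("scene");b=camera("side")
cv2.imwrite("pics/1.png",np.vstack([a["image"],b["image"]])[:,:,::-1][:, :]) if 0 else None
save(a,"scene.png");save(b,"side.png")
for n,p in(("scene",a),("side",b)):
    w=cloud(p); print(n,"cam at",-np.array(p["R"]).T@p["t"])
    for l in["mould","jig","cam_post","cam","bowl","cup","jar","brush","rib","trimmer"]:
        for f in finder.silhouettes(l,p)[:5]:
            if f["confidence"]<.3: continue
            q=w[f["mask"]];q=q[~np.isnan(q[:,0])]
            top=q[q[:,2]>np.percentile(q[:,2],95)-.004]
            r=cv2.minAreaRect((top[:,:2]*1000).astype(np.float32))
            print(l,round(f["confidence"],2),np.round(np.array(f["box"])*[512,384,512,384]),"ztop",np.round(np.percentile(q[:,2],95),3),"rect mm",np.round(r[0]),np.round(r[1]),round(r[2],1))
    for l,h in(("channel",.018),("knob_grip",.088),("jig",0),("pad_mean",.018),("cam_post",.018),("mould",0)):
        for f in finder.mark_of(l,p)[:4]: print("mark",l,round(f["confidence"],2),ray(p,f["location"],h))
E
```

```text
{'t': 0.0, 'joint_pos': array([-1.294 ,  0.3203,  1.5657,  0.    ,  1.2574, -0.02  ]), 'dq': array([ 0.0019,  0.0002, -0.0009,  0.0002,  0.0012, -0.0013]), 'joint_efforts': array([  0.0016, -41.5512, -23.416 ,   0.0001,   0.0083,  -0.    ]), 'tool_pos': array([ 0.168 , -0.5494,  0.2475]), 'ee_rot': array([-3.1398, -0.    ,  0.2968]), 'ft_force': array([1.2736, 0.516 , 0.5214]), 'moment': array([0.0148, 0.0062, 0.0078]), 'opening': 1.0015625965914872}
scene cam at [ 1.0853 -0.3603  0.927 ]
mould 0.96 [137. 215.  23.  18.] ztop 0.029 rect mm [ 440. -307.] [65. 39.] 50.9
mould 0.91 [166. 267.  25.  34.] ztop 0.029 rect mm [ 662. -324.] [70. 38.] 9.9
mould 0.81 [161. 224.  40.  28.] ztop 0.042 rect mm [ 554. -248.] [100.  58.] 74.0
mould 0.52 [232. 258.  38.  38.] ztop 0.049 rect mm [ 769. -162.] [107. 105.] 7.3
jig 0.96 [231. 158.  80.  79.] ztop 0.082 rect mm [561. 131.] [64. 15.] 2.6
jig 0.71 [284. 159.  15.  26.] ztop 0.106 rect mm [560. 131.] [63. 14.] 4.1
jig 0.47 [178. 176.  34.  20.] ztop 0.008 rect mm [ 389. -122.] [89. 53.] 85.2
cam_post 0.8 [281. 154.  23.  30.] ztop 0.106 rec
[... 1466 characters left out ...]
110.] 63.1
cup 0.76 [193. 163.  20.  30.] ztop 0.081 rect mm [772.  28.] [68. 76.] 41.9
jar 0.77 [150. 197.  24.  34.] ztop 0.088 rect mm [764. 223.] [54. 54.] 6.0
brush 0.91 [311. 144.  50.  23.] ztop 0.024 rect mm [ 512. -420.] [ 38. 187.] 87.6
rib 0.56 [315. 198.  25.  27.] ztop 0.011 rect mm [ 385. -117.] [89. 48.] 83.7
mark channel 0.77 [0.5864 0.0473 0.018 ]
mark knob_grip 0.92 [0.5666 0.1311 0.088 ]
mark knob_grip 0.37 [ 0.3509 -0.0383  0.088 ]
mark jig 0.91 [0.5745 0.0602 0.    ]
mark pad_mean 0.6 [0.5891 0.0144 0.018 ]
mark cam_post 0.6 [0.5507 0.1372 0.018 ]
mark cam_post 0.28 [0.5853 0.0577 0.018 ]
mark mould 0.79 [ 0.6554 -0.3208  0.    ]
mark mould 0.68 [ 0.4371 -0.2936  0.    ]
```

```bash
python3 - <<'E'
from h import *
a=camera("scene");b=camera("side")
f=lambda p,x0,y0,x1,y1:cv2.resize(p["image"][y0:y1,x0:x1],(800,int(800*(y1-y0)/(x1-x0))),interpolation=cv2.INTER_CUBIC)
A=f(a,90,130,390,310)
cv2.imwrite("pics/2.png",A[:,:,::-1])
for p in(a,b):
    w=cloud(p).reshape(-1,3)
    q=w[(abs(w[:,0]-.575)<.14)&(abs(w[:,1]-.06)<.17)]
    for lo,hi in((.012,.0225),(.0235,.033),(.046,.056),(.1,.11)):
        t=q[(q[:,2]>lo)&(q[:,2]<hi)]
        r=cv2.minAreaRect((t[:,:2]*1000).astype(np.float32)); print(lo,len(t),np.round(r[0],1),np.round(r[1],1),round(r[2],1))
E
```

```text
0.012 2279 [583.7  50.1] [131.3 271.4] 16.4
0.0235 170 [582.   57.6] [ 80.5 188.4] 16.3
0.046 233 [579.7  66.8] [ 59.6 208.7] 15.6
0.1 82 [560.2 130.7] [64.3 15.5] 4.7
0.012 1579 [582.7  50.6] [131.4 277. ] 16.4
0.0235 148 [578.7  56.1] [120.8 243.8] 18.4
0.046 317 [579.6  68.9] [ 58.7 216. ] 14.3
0.1 94 [556.5 132.7] [63.9 17.3] 0.2
```

View pics/2.png

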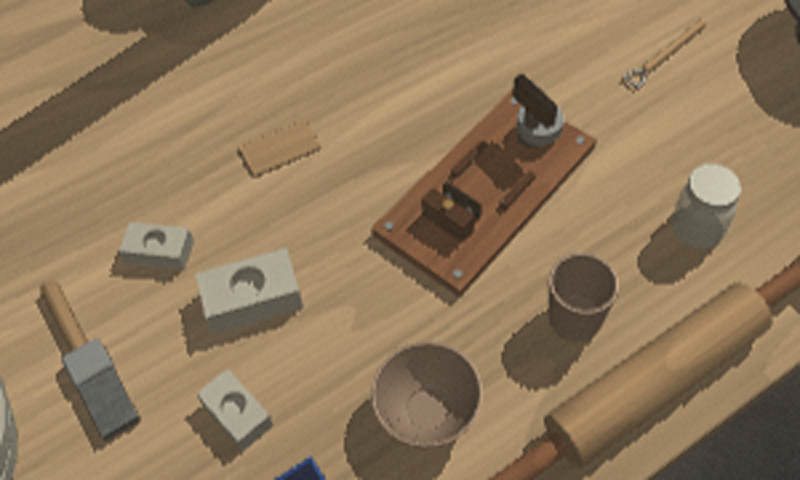

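The picture shows the largest mould at about (248,285) in the crop, with two smaller ones at (155,245) and (233,408). The jig is at (485,190), with its knob at (540,110) and the sprung pad at (460,205). The network and depth positions agree with this.

```bash
cat >> h.py <<'E'
def go(xyz,yawdeg,s=None,cmd=None):
    "shift cm and turn rad in present tool axes, tool pointing down"
    s=s or monitor.state()
    R0=Ro.from_euler("xyz",s["ee_rot"]);R1=Ro.from_euler("xyz",[np.pi,0,np.radians(yawdeg)])
    d=R0.inv().apply(np.array(xyz)-s["tool_pos"])*100; r=(R0.inv()*R1).as_rotvec()
    print("shift cm",np.round(d,2),"turn",np.round(r,4))
E
python3 -c "
from h import *
go([.553,-.248,.22],74.4)"
```

```text
shift cm [ 45.63 -17.61   2.83] turn [ 1.0000e-04  0.0000e+00 -1.0017e+00]
```

>>> drive_tool:
  steps:
    - {"x": 45.6,"y": -17.6,"z": 2.8,"az": -1.0}
    - {"x": 45.6,"y": -17.6,"z": 2.8,"az": -1.0}
    - {"x": 45.6,"y": -17.6,"z": 2.8,"az": -1.0}
    - {"x": 45.6,"y": -17.6,"z": 2.8,"az": -1.0}
    - {"x": 45.6,"y": -17.6,"z": 2.8,"az": -1.0}
    - {"x": 45.6,"y": -17.6,"z": 2.8,"az": -1.0}
    - {"x": 45.6,"y": -17.6,"z": 2.8,"az": -1.0}
    - {"x": 45.6,"y": -17.6,"z": 2.8,"az": -1.0}
    - {"x": 45.6,"y": -17.6,"z": 2.8,"az": -1.0}
    - {"x": 45.6,"y": -17.6,"z": 2.8,"az": -1.0}
    - {"x": 45.6,"y": -17.6,"z": 2.8,"az": -1.0}
  jaw: 1
  force: 30

```text
invalid input
```

```bash
python3 - <<'E'
from h import *
s=monitor.state();print(s["t"],s["tool_pos"],s["ee_rot"],s["ft_force"],s["joint_pos"])
p=camera("wrist");save(p,"w1.png");w=cloud(p)
print("cam",-np.array(p["R"]).T@p["t"])
q=w.reshape(-1,3);t=q[(q[:,2]>.034)&(q[:,2]<.046)&(np.hypot(q[:,0]-.553,q[:,1]+.248)<.08)]
r=cv2.minAreaRect((t[:,:2]*1000).astype(np.float32));print(len(t),r,np.median(t[:,2]))
E
```

```text
1.8 [ 0.16817666 -0.54988263  0.2483289 ] [ 3.14149171e+00 -1.11503479e-05  2.96804142e-01] [ 0.01281709  0.89093104 -1.01140981] [-1.29399681e+00  3.19621852e-01  1.56449096e+00  1.38415038e-05
  1.25737915e+00 -2.00088870e-02]
cam [ 0.23031215 -0.5305111   0.37440493]
0 ((0.0, 0.0), (0.0, 0.0), 0.0) nan
  return _methods._mean(a, axis=axis, dtype=dtype,
  ret = ret.dtype.type(ret / rcount)
```

View pics/w1.png

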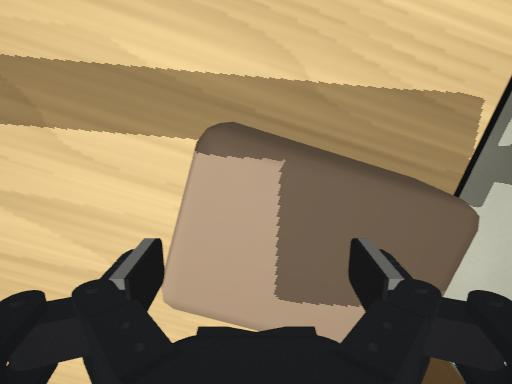

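The arm did not move because the call was refused. The wrist view shows only a clay slab near the start pose. I'll retry with all the keys filled in.

>>> drive_tool:
  steps:
    - {"x": 5.0,"y": -2.0,"z": 0.3,"ax": 0.0,"ay": 0.0,"az": -0.1}

```text
t: 1.98
tool_pos: [0.2091, -0.5177, 0.2453]
ee_rot: [3.14, 0.001, 0.395]
ft_force: [0.9, -0.2, -0.5]
opening: 0.999
```

```bash
python3 -c "
from h import *
go([.553,-.248,.22],74.4)"
```

```text
shift cm [ 42.12 -11.67   2.48] turn [ 0.0011  0.0014 -0.9036]
```

>>> drive_tool:
  steps:
    - {"x": 42.0,"y": -11.6,"z": 2.5,"ax": 0.0,"ay": 0.0,"az": -0.9}
    - {"x": 42.0,"y": -11.6,"z": 2.5,"ax": 0.0,"ay": 0.0,"az": -0.9}
    - {"x": 42.0,"y": -11.6,"z": 2.5,"ax": 0.0,"ay": 0.0,"az": -0.9}
    - {"x": 42.0,"y": -11.6,"z": 2.5,"ax": 0.0,"ay": 0.0,"az": -0.9}
    - {"x": 42.0,"y": -11.6,"z": 2.5,"ax": 0.0,"ay": 0.0,"az": -0.9}
    - {"x": 42.0,"y": -11.6,"z": 2.5,"ax": 0.0,"ay": 0.0,"az": -0.9}
    - {"x": 42.0,"y": -11.6,"z": 2.5,"ax": 0.0,"ay": 0.0,"az": -0.9}
    - {"x": 42.0,"y": -11.6,"z": 2.5,"ax": 0.0,"ay": 0.0,"az": -0.9}
    - {"x": 42.0,"y": -11.6,"z": 2.5,"ax": 0.0,"ay": 0.0,"az": -0.9}
    - {"x": 42.0,"y": -11.6,"z": 2.5,"ax": 0.0,"ay": 0.0,"az": -0.9}

```text
t: 3.22
tool_pos: [0.5516, -0.2479, 0.2205]
ee_rot: [-3.142, 0.0, 1.295]
ft_force: [-0.1, 0.3, -0.6]
opening: 1.004
```

```bash
cat > m.py <<'E'
from h import *
s=monitor.state();print(s["t"],s["tool_pos"],s["ee_rot"],s["ft_force"],s["joint_pos"])
p=camera("wrist");save(p,"w1.png");w=cloud(p)
print("cam",-np.array(p["R"]).T@p["t"])
q=w.reshape(-1,3);t=q[(q[:,2]>.034)&(q[:,2]<.046)&(np.hypot(q[:,0]-.553,q[:,1]+.248)<.08)]
if len(t):
    r=cv2.minAreaRect((t[:,:2]*1000).astype(np.float32));print(len(t),r,np.median(t[:,2]))
E
python3 m.py
```

```text
3.225 [ 0.55164591 -0.24785901  0.22052413] [-3.14150952e+00  3.94449781e-04  1.29508611e+00] [-0.10850637  0.32130099 -0.59475278] [-4.41094383e-01  3.84168873e-01  1.53787862e+00 -4.28940835e-04
  1.21956225e+00 -1.65236569e-01]
cam [ 0.56871008 -0.18430001  0.34657705]
4419 ((551.4661254882812, -248.21682739257812), (99.69725036621094, 56.14934539794922), 74.14659881591797) 0.04050311194675084
```

>>> drive_tool:
  steps:
    - {"x": 0,"y": 0,"z": 6,"ax": 0,"ay": 0,"az": 0}
    - {"x": 0,"y": 0,"z": 12,"ax": 0,"ay": 0,"az": 0}
    - {"x": 0,"y": 0,"z": 16,"ax": 0,"ay": 0,"az": 0}
    - {"x": 0,"y": 0,"z": 18,"ax": 0,"ay": 0,"az": 0}
    - {"x": 0,"y": 0,"z": 19,"ax": 0,"ay": 0,"az": 0}
    - {"x": 0,"y": 0,"z": 19,"ax": 0,"ay": 0,"az": 0}

```text
t: 4.03
tool_pos: [0.5523, -0.2474, 0.0304]
ee_rot: [-3.141, 0.0, 1.296]
ft_force: [-0.3, 0.2, 0.2]
opening: 1.001
```

>>> drive_tool:
  steps:
    - {"x": 0,"y": 0,"z": 0,"ax": 0,"ay": 0,"az": 0}
    - {"x": 0,"y": 0,"z": 0,"ax": 0,"ay": 0,"az": 0}
    - {"x": 0,"y": 0,"z": 0,"ax": 0,"ay": 0,"az": 0}
    - {"x": 0,"y": 0,"z": 0,"ax": 0,"ay": 0,"az": 0}
    - {"x": 0,"y": 0,"z": 0,"ax": 0,"ay": 0,"az": 0}
    - {"x": 0,"y": 0,"z": 0,"ax": 0,"ay": 0,"az": 0}
    - {"x": 0,"y": 0,"z": 0,"ax": 0,"ay": 0,"az": 0}
    - {"x": 0,"y": 0,"z": 0,"ax": 0,"ay": 0,"az": 0}
  jaw: -1
  force: 25

```text
t: 5.03
tool_pos: [0.5532, -0.2472, 0.0316]
ee_rot: [3.14, 0.001, 1.297]
ft_force: [-1.0, -0.1, 6.0]
opening: 0.649
```

>>> drive_tool:
  steps:
    - {"x": 0,"y": 0,"z": -2,"ax": 0,"ay": 0,"az": 0}
    - {"x": 0,"y": 0,"z": -6,"ax": 0,"ay": 0,"az": 0}
    - {"x": 0,"y": 0,"z": -11,"ax": 0,"ay": 0,"az": 0}
    - {"x": 0,"y": 0,"z": -15,"ax": 0,"ay": 0,"az": 0}
    - {"x": 0,"y": 0,"z": -16,"ax": 0,"ay": 0,"az": 0}
    - {"x": 0,"y": 0,"z": -16,"ax": 0,"ay": 0,"az": 0}

```text
t: 5.78
tool_pos: [0.5522, -0.2465, 0.1894]
ee_rot: [-3.14, -0.0, 1.297]
ft_force: [-0.5, -0.7, -4.6]
opening: 0.65
```

```bash
cat > m.py <<'E'
from h import *
s=monitor.state();print(s["t"],s["tool_pos"],s["ee_rot"],s["ft_force"],s["opening"])
p=camera("wrist");save(p,"w2.png");w=cloud(p)
for f in finder.silhouettes("mould",p)[:2]:
    q=w[f["mask"]];q=q[~np.isnan(q[:,0])]
    T=Ro.from_euler("xyz",s["ee_rot"]).inv().apply(q-s["tool_pos"])*1000
    zt=np.percentile(T[:,2],20);t=T[abs(T[:,2]-zt)<5]
    A=np.c_[t[:,:2],np.ones(len(t))];c=np.linalg.lstsq(A,t[:,2],rcond=None)[0]
    r=cv2.minAreaRect(t[:,:2].astype(np.float32));print(f["confidence"],"top z in tool",np.median(t[:,2]),"tilt",c[:2],r,t.min(0),t.max(0))
j=np.array([.583,.050]);
q=w.reshape(-1,3)
go([0.5802-.0,.0596,.2],106.4)
E
python3 m.py
```

```text
5.775 [ 0.55215915 -0.24651271  0.18935462] [-3.14029052e+00 -1.75849844e-04  1.29686977e+00] [-0.51834736 -0.73388188 -4.57837116] 0.6498624722936196
0.91 top z in tool 161.05080140469664 tilt [ 0.01114865 -0.00667444] ((-45.208168029785156, 124.93247985839844), (69.59349822998047, 40.09776306152344), 64.46468353271484) [-76.56691078  85.64931379 158.94884166] [-13.48603992 164.28388145 165.66365487]
0.74 top z in tool -8.830855916405651 tilt [-0.00289103  0.00108585] ((8.868427276611328, -1.0638809204101562), (79.8599624633789, 56.420074462890625), 0.033430859446525574) [-31.07738173 -29.28781793 -11.08588518] [48.79036516 27.15624682 -4.21528261]
shift cm [30.22 -5.52 -1.17] turn [-0.0042 -0.0019 -0.5602]
```

View pics/w2.png

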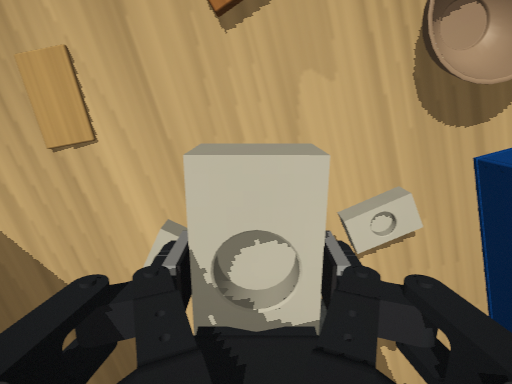

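The mould is held level and square, with its underside about 31 mm below the TCP and its centre about 1 mm behind it. Next I hover just short of the jig so the wrist camera can refine the jig's pose.

```bash
python3 -c "
from h import *
go([.603,-.017,.2],106.4)"
```

```text
shift cm [23.46 -1.25 -1.19] turn [-0.0042 -0.0019 -0.5602]
```

>>> drive_tool:
  steps:
    - {"x": 4,"y": 0,"z": -0.6,"ax": 0,"ay": 0,"az": -0.1}
    - {"x": 9,"y": -0.4,"z": -1,"ax": 0,"ay": 0,"az": -0.22}
    - {"x": 14,"y": -0.8,"z": -1,"ax": 0,"ay": 0,"az": -0.34}
    - {"x": 19,"y": -1.2,"z": -1,"ax": 0,"ay": 0,"az": -0.46}
    - {"x": 22.4,"y": -1.2,"z": -1,"ax": 0,"ay": 0,"az": -0.53}
    - {"x": 23.4,"y": -1.2,"z": -1,"ax": 0,"ay": 0,"az": -0.56}
    - {"x": 23.4,"y": -1.2,"z": -1,"ax": 0,"ay": 0,"az": -0.56}
    - {"x": 23.4,"y": -1.2,"z": -1,"ax": 0,"ay": 0,"az": -0.56}

```text
t: 6.88
tool_pos: [0.604, -0.0195, 0.1996]
ee_rot: [-3.14, 0.0, 1.855]
ft_force: [0.1, -0.5, -3.3]
opening: 0.649
```

```bash
cat > j.py <<'E'
from h import *
s=monitor.state();print(s["t"],s["tool_pos"],s["ee_rot"],s["ft_force"],s["opening"])
p=camera("wrist");save(p,"w3.png");w=cloud(p)
th=np.radians(16.4);J=np.array([.583,.05])
q=w.reshape(-1,3);q=q[~np.isnan(q[:,0])]
d=q[:,:2]-J;l=np.c_[d[:,0]*np.cos(th)+d[:,1]*np.sin(th),-d[:,0]*np.sin(th)+d[:,1]*np.cos(th)]*1000;z=q[:,2]*1000
# board side edges: board surface extents x per y band
for y0 in range(-130,130,20):
    k=(abs(l[:,1]-y0)<8)&(abs(z-18)<3)&(abs(l[:,0])<80)
    k2=(abs(l[:,1]-y0)<8)&(abs(z-28)<2.5)&(abs(l[:,0])<60)
    if k.sum()>20: print(y0,"board x",l[k,0].min().round(1),l[k,0].max().round(1),"rail x",np.round(np.percentile(l[k2,0],[2,98]),1) if k2.sum()>10 else "",k2.sum())
k=(abs(z-18)<3)&(abs(l[:,0])<75)&(abs(l[:,1])<150);print("board y",l[k,1].min(),l[k,1].max())
for n,lo,hi,a,b in(("rail",25.5,30.5,-40,60),("padtop",46.5,51.5,-100,-10),("stop",50,55,-100,-10),("lobe",45,51,40,130),("bar",100,110,40,130)):
    k=(z>lo)&(z<hi)&(abs(l[:,0])<60)&(l[:,1]>a)&(l[:,1]<b)
    if k.sum()>5: r=cv2.minAreaRect(l[k].astype(np.float32));print(n,k.sum(),np.round(r[0],1),np.round(r[1],1),round(r[2],1),l[k].min(0).round(1),l[k].max(0).round(1))
E
python3 j.py
```

```text
6.875 [ 0.60396564 -0.0195224   0.19963088] [-3.14003687e+00  2.35279428e-04  1.85521011e+00] [ 0.11783579 -0.48274158 -3.26249047] 0.6487240799580044
-50 board x -66.4 62.8 rail x  0
-30 board x -66.9 63.0 rail x  0
-10 board x -67.0 63.2 rail x [-42.1  38.6] 383
10 board x -66.7 63.5 rail x [-41.8  39.1] 416
30 board x -66.5 63.2 rail x [-41.8  38.9] 425
50 board x -66.5 63.3 rail x  0
70 board x -66.3 63.5 rail x [-14.1  11.8] 91
90 board x -66.4 63.6 rail x  0
board y -46.02603220935685 85.80533949019271
rail 1488 [-1.6 11. ] [59.4 82.2] 89.8 [-42.8 -18.7] [39.5 40.8]
lobe 232 [ 1.6 74.2] [ 5.5 32.9] 89.3 [-14.8  71.5] [18.1 77.2]
```

View pics/w3.png

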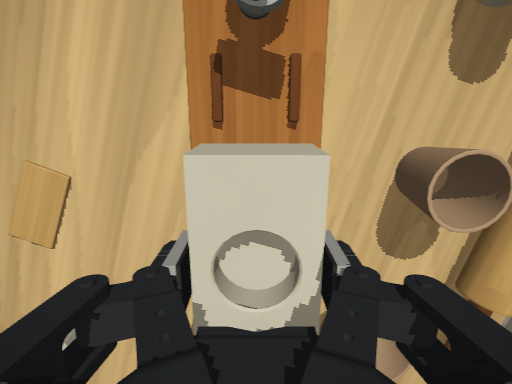

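The jig's yaw is confirmed at about 16.3°. The wrist view shows it offset about (-1.6, +1) mm from my estimate, with the rails at columns 217 and 294. Before lowering, I'll check the pad's position from the fixed cameras.

```bash
python3 - <<'E'
from h import *
th=np.radians(16.3);J=np.array([.583,.05])
for n in("scene","side"):
    p=camera(n);q=cloud(p).reshape(-1,3);q=q[~np.isnan(q[:,0])]
    d=q[:,:2]-J;l=np.c_[d[:,0]*np.cos(th)+d[:,1]*np.sin(th),-d[:,0]*np.sin(th)+d[:,1]*np.cos(th)]*1000;z=q[:,2]*1000
    for nm,lo,hi,a,b in(("board",14,22,-150,150),("stop/pad hi",40,58,-100,-20),("lobe",42,51,50,130),("bar",100,110,40,130)):
        k=(z>lo)&(z<hi)&(abs(l[:,0])<(80 if nm=="board" else 28))&(l[:,1]>a)&(l[:,1]<b)
        print(n,nm,k.sum(),np.percentile(l[k],[1,50,99],axis=0).round(1).tolist())
go([.577,.0685,.2],106.25)
E
```

```text
scene board 1911 [[-61.2, -133.3], [19.0, -22.2], [64.5, 129.1]]
scene stop/pad hi 190 [[-26.0, -85.9], [2.2, -73.0], [27.0, -47.0]]
scene lobe 81 [[-20.6, 69.8], [12.4, 84.4], [27.3, 124.0]]
scene bar 71 [[-25.5, 73.5], [0.7, 83.2], [26.8, 95.8]]
side board 1477 [[-65.0, -131.7], [-21.3, 28.3], [63.3, 136.2]]
side stop/pad hi 171 [[-26.6, -85.8], [-1.3, -64.1], [26.1, -42.2]]
side lobe 160 [[-24.5, 75.8], [1.7, 105.2], [26.5, 128.3]]
side bar 92 [[-27.6, 73.8], [-0.4, 88.4], [27.8, 99.5]]
shift cm [ 9.2  -0.15  0.02] turn [-0.0003  0.0002  0.0007]
```

>>> drive_tool:
  steps:
    - {"x": 3,"y": -0.1,"z": 0,"ax": 0,"ay": 0,"az": 0}
    - {"x": 7,"y": -0.1,"z": 0,"ax": 0,"ay": 0,"az": 0}
    - {"x": 8.9,"y": -0.15,"z": 0,"ax": 0,"ay": 0,"az": 0}
    - {"x": 8.9,"y": -0.15,"z": 2,"ax": 0,"ay": 0,"az": 0}
    - {"x": 8.9,"y": -0.15,"z": 6,"ax": 0,"ay": 0,"az": 0}
    - {"x": 8.9,"y": -0.15,"z": 9,"ax": 0,"ay": 0,"az": 0}
    - {"x": 8.9,"y": -0.15,"z": 11,"ax": 0,"ay": 0,"az": 0}
    - {"x": 8.9,"y": -0.15,"z": 12,"ax": 0,"ay": 0,"az": 0}
    - {"x": 8.9,"y": -0.15,"z": 12.6,"ax": 0,"ay": 0,"az": 0}
    - {"x": 8.9,"y": -0.15,"z": 12.8,"ax": 0,"ay": 0,"az": 0}
    - {"x": 8.9,"y": -0.15,"z": 12.8,"ax": 0,"ay": 0,"az": 0}

```text
t: 8.4
tool_pos: [0.5783, 0.0666, 0.0729]
ee_rot: [3.14, 0.0, 1.857]
ft_force: [0.5, -0.7, -3.6]
opening: 0.652
```

```bash
python3 - <<'E'
from h import *
p=camera("wrist");save(p,"w4.png")
E
sed 's/w3.png/w4b.png/' j.py > j2.py; python3 j2.py
```

```text
8.45 [0.57830943 0.06667865 0.07292129] [3.14033555e+00 3.69733386e-04 1.85684428e+00] [ 0.19977985  0.41284108 -2.52523453] 0.6539598522680807
-70 board x -45.4 44.2 rail x  0
-50 board x -48.9 46.7 rail x  0
-10 board x -66.5 63.6 rail x  0
10 board x -66.6 63.7 rail x  7
30 board x -66.6 63.5 rail x [-42.5 -41.7] 18
50 board x -66.2 63.6 rail x  0
70 board x -66.2 63.8 rail x [-9.6 -0.7] 16
90 board x -66.5 63.7 rail x  0
110 board x -66.4 63.9 rail x  0
board y -68.96147051826642 136.34859902866458
rail 33 [-42.1  27.1] [ 0.9 25.9] 0.4 [-42.5  14.1] [-41.6  40. ]
lobe 7360 [ 1.7 95.6] [63.8 55.7] 85.0 [-28.8  66. ] [ 30.2 127.4]
bar 10528 [-1.  86.2] [14.2 64.4] 76.2 [-32.8  72.7] [30.7 99.8]
```

View pics/w4.png

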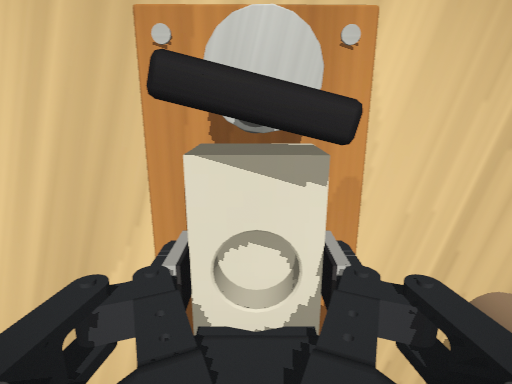

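The mould sits between the rails and clear of the bar. The bar is centred near pixel (255,97), about 0.24 rad clockwise. The lobe disc lies beyond the mould's front edge, so I'll lower gently.

>>> drive_tool:
  steps:
    - {"x": 0,"y": 0,"z": 0.6,"ax": 0,"ay": 0,"az": 0}
    - {"x": 0,"y": 0,"z": 1.2,"ax": 0,"ay": 0,"az": 0}
    - {"x": 0,"y": 0,"z": 1.7,"ax": 0,"ay": 0,"az": 0}
    - {"x": 0,"y": 0,"z": 2.0,"ax": 0,"ay": 0,"az": 0}
    - {"x": 0,"y": 0,"z": 2.1,"ax": 0,"ay": 0,"az": 0}
    - {"x": 0,"y": 0,"z": 2.15,"ax": 0,"ay": 0,"az": 0}
    - {"x": 0,"y": 0,"z": 2.2,"ax": 0,"ay": 0,"az": 0}
    - {"x": 0,"y": 0,"z": 2.2,"ax": 0,"ay": 0,"az": 0}

```text
t: 9.5
tool_pos: [0.578, 0.0666, 0.0504]
ee_rot: [3.141, 0.0, 1.857]
ft_force: [0.2, 0.5, -3.5]
opening: 0.653
```

>>> drive_tool:
  steps:
    - {"x": 0,"y": 0,"z": 0.05,"ax": 0,"ay": 0,"az": 0}
    - {"x": 0,"y": 0,"z": 0.1,"ax": 0,"ay": 0,"az": 0}
    - {"x": 0,"y": 0,"z": 0.1,"ax": 0,"ay": 0,"az": 0}

```text
t: 9.88
tool_pos: [0.5779, 0.0667, 0.0497]
ee_rot: [3.141, 0.0, 1.857]
ft_force: [-0.9, 0.0, 0.3]
opening: 0.656
```

>>> drive_tool:
  steps:
    - {"x": 0,"y": 0,"z": 0.03,"ax": 0,"ay": 0,"az": 0}
    - {"x": 0,"y": 0,"z": 0.03,"ax": 0,"ay": 0,"az": 0}

```text
t: 10.12
tool_pos: [0.5779, 0.0667, 0.0496]
ee_rot: [3.141, 0.0, 1.857]
ft_force: [-3.7, 0.1, 4.8]
opening: 0.65
```

>>> drive_tool:
  steps:
    - {"x": 0,"y": 0,"z": 0,"ax": 0,"ay": 0,"az": 0}
    - {"x": 0,"y": 0,"z": 0,"ax": 0,"ay": 0,"az": 0}
    - {"x": 0,"y": 0,"z": 0,"ax": 0,"ay": 0,"az": 0}
    - {"x": 0,"y": 0,"z": 0,"ax": 0,"ay": 0,"az": 0}
    - {"x": 0,"y": 0,"z": 0,"ax": 0,"ay": 0,"az": 0}
    - {"x": 0,"y": 0,"z": 0,"ax": 0,"ay": 0,"az": 0}
    - {"x": 0,"y": 0,"z": -3,"ax": 0,"ay": 0,"az": 0}
    - {"x": 0,"y": 0,"z": -8,"ax": 0,"ay": 0,"az": 0}
    - {"x": 0,"y": 0,"z": -12,"ax": 0,"ay": 0,"az": 0}
    - {"x": 0,"y": 0,"z": -15,"ax": 0,"ay": 0,"az": 0}
    - {"x": 0,"y": 0,"z": -16,"ax": 0,"ay": 0,"az": 0}
    - {"x": 0,"y": 0,"z": -16,"ax": 0,"ay": 0,"az": 0}
  jaw: 1

```text
t: 11.62
tool_pos: [0.5778, 0.0666, 0.2088]
ee_rot: [3.142, 0.0, 1.857]
ft_force: [0.2, 0.3, -0.7]
opening: 1.0
```

```bash
cat > k.py <<'E'
from h import *
s=monitor.state();print(s["t"],s["tool_pos"],s["ee_rot"],s["ft_force"],s["moment"],s["joint_pos"])
p=camera("wrist");save(p,"w5.png");w=cloud(p)
th=np.radians(16.3);J=np.array([.583,.05])
q=w.reshape(-1,3);q=q[~np.isnan(q[:,0])]
d=q[:,:2]-J;l=np.c_[d[:,0]*np.cos(th)+d[:,1]*np.sin(th),-d[:,0]*np.sin(th)+d[:,1]*np.cos(th)]*1000;z=q[:,2]*1000
for n,lo,hi,a,b in(("board",15,21,-150,150),("mould",54.5,62,-60,72),("bar",100,110,40,130),("lobe",46,51,60,130),("padtop",46.5,50.5,-80,-30),("stop",50.5,54,-100,-35)):
    k=(z>lo)&(z<hi)&(abs(l[:,0])<75)&(l[:,1]>a)&(l[:,1]<b)
    if k.sum()>5: r=cv2.minAreaRect(l[k].astype(np.float32));print(n,k.sum(),np.round(r[0],1),np.round(r[1],1),round(r[2],1),l[k].min(0).round(1),l[k].max(0).round(1),np.median(z[k]).round(1))
E
python3 k.py
```

```text
11.625 [0.57775215 0.06662741 0.20879434] [3.14154412e+00 1.23976851e-04 1.85678913e+00] [ 0.18123909  0.27671994 -0.65093732] [-0.04114621 -0.01788819 -0.00803815] [ 9.50979362e-02  3.56872750e-01  1.61157493e+00 -1.22042750e-04
  1.17307380e+00 -1.90847602e-01]
board 16510 [-1.8  0.9] [270.1 130.5] 89.8 [ -67.2 -134.1] [ 63.5 135.8] 18.5
mould 5322 [-1.6 16. ] [100.6  56.1] 89.9 [-29.7 -34.2] [26.5 66.4] 58.5
bar 1773 [-1.4 86.1] [14.  63.9] 76.4 [-33.1  72.8] [30.6 99.2] 106.2
lobe 2119 [ 3.1 99.9] [52.3 55. ] 18.2 [-25.1  71.9] [ 29.5 126.6] 48.4
padtop 473 [ -6.  -56.2] [62.1 31.2] 14.9 [-31.9 -79.2] [ 26.3 -44.4] 49.1
stop 1028 [ -2.5 -65.4] [59.4 38.7] 1.1 [-32.  -84.4] [ 27.5 -45.7] 52.5
```

View pics/w5.png

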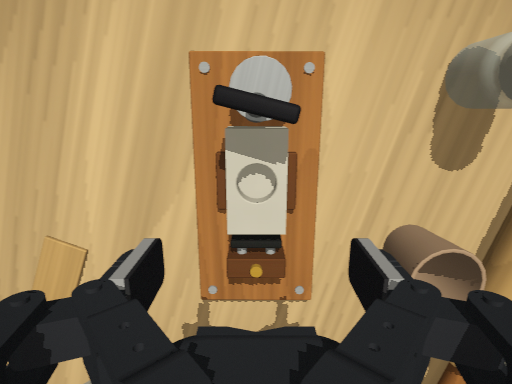

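The mould lies flat and centred in the channel, with its rect centre at pixel (257,182). The gap to the lobe is about 5.5 mm and to the pad about 10 mm. The geometry puts a 12 N grip near a cam angle of 1.96 rad. Now for the knob.

```bash
python3 -c "
from h import *
go([.5583,.132,.17],182.7)"
```

```text
shift cm [6.81 0.03 3.79] turn [-0.0014 -0.0015 -1.332 ]
```

>>> drive_tool:
  steps:
    - {"x": 3,"y": 0,"z": 0,"ax": 0,"ay": 0,"az": -0.18}
    - {"x": 6.8,"y": 0,"z": 0,"ax": 0,"ay": 0,"az": -0.36}
    - {"x": 6.8,"y": 0,"z": 0,"ax": 0,"ay": 0,"az": -0.54}
    - {"x": 6.8,"y": 0,"z": 1,"ax": 0,"ay": 0,"az": -0.72}
    - {"x": 6.8,"y": 0,"z": 2,"ax": 0,"ay": 0,"az": -0.9}
    - {"x": 6.8,"y": 0,"z": 3,"ax": 0,"ay": 0,"az": -1.08}
    - {"x": 6.8,"y": 0,"z": 3.8,"ax": 0,"ay": 0,"az": -1.25}
    - {"x": 6.8,"y": 0,"z": 3.8,"ax": 0,"ay": 0,"az": -1.332}
    - {"x": 6.8,"y": 0,"z": 3.8,"ax": 0,"ay": 0,"az": -1.332}
    - {"x": 6.8,"y": 0,"z": 3.8,"ax": 0,"ay": 0,"az": -1.332}

```text
t: 12.92
tool_pos: [0.5583, 0.1318, 0.1701]
ee_rot: [-3.141, -0.002, -3.096]
ft_force: [-0.2, -0.5, -0.0]
opening: 1.001
```

```bash
cat > b.py <<'E'
from h import *
s=monitor.state();print(s["t"],s["tool_pos"],s["ee_rot"],s["ft_force"],s["moment"],s["joint_pos"][5],s["opening"])
p=camera("wrist");save(p,"w6.png");q=cloud(p).reshape(-1,3)
k=(q[:,2]>.1)&(q[:,2]<.11)&(np.hypot(q[:,0]-.558,q[:,1]-.132)<.045)
T=Ro.from_euler("xyz",s["ee_rot"]).inv().apply(q[k]-s["tool_pos"])*1000
print("bar in tool axes",k.sum(),cv2.minAreaRect(T[:,:2].astype(np.float32)),"world",cv2.minAreaRect((q[k][:,:2]*1000).astype(np.float32)))
E
python3 b.py
```

```text
12.925 [0.55833428 0.1318201  0.17011662] [-3.14124881e+00 -1.59601070e-03 -3.09552465e+00] [-0.23796459 -0.46409885 -0.03155259] [ 0.0227398   0.05724928 -0.00501817] -1.4049818867763975 1.000633731132586
bar in tool axes 1977 ((0.44265174865722656, 0.25518226623535156), (64.07098388671875, 14.00478744506836), 0.5476592779159546) world ((557.7744750976562, 132.02642822265625), (64.07320404052734, 14.00475025177002), 2.0915091037750244)
```

>>> drive_tool:
  steps:
    - {"x": 0,"y": 0,"z": 3,"ax": 0,"ay": 0,"az": 0.01}
    - {"x": 0,"y": 0,"z": 5.5,"ax": 0,"ay": 0,"az": 0.01}
    - {"x": 0,"y": 0,"z": 7,"ax": 0,"ay": 0,"az": 0.01}
    - {"x": 0,"y": 0,"z": 7.8,"ax": 0,"ay": 0,"az": 0.01}
    - {"x": 0,"y": 0,"z": 7.8,"ax": 0,"ay": 0,"az": 0.01}

```text
t: 13.6
tool_pos: [0.5588, 0.1319, 0.0929]
ee_rot: [-3.141, -0.0, -3.105]
ft_force: [0.4, 0.0, 0.5]
opening: 1.006
```

>>> drive_tool:
  steps:
    - {"x": 0,"y": 0,"z": 0,"ax": 0,"ay": 0,"az": 0}
    - {"x": 0,"y": 0,"z": 0,"ax": 0,"ay": 0,"az": 0}
    - {"x": 0,"y": 0,"z": 0,"ax": 0,"ay": 0,"az": 0}
    - {"x": 0,"y": 0,"z": 0,"ax": 0,"ay": 0,"az": 0}
    - {"x": 0,"y": 0,"z": 0,"ax": 0,"ay": 0,"az": 0}
    - {"x": 0,"y": 0,"z": 0,"ax": 0,"ay": 0,"az": 0}
    - {"x": 0,"y": 0,"z": 0,"ax": 0,"ay": 0,"az": 0}
    - {"x": 0,"y": 0,"z": 0,"ax": 0,"ay": 0,"az": 0}
    - {"x": 0,"y": 0,"z": 0,"ax": 0,"ay": 0,"az": 0}
    - {"x": 0,"y": 0,"z": 0,"ax": 0,"ay": 0,"az": 0}
  jaw: -1
  force: 60

```text
t: 14.85
tool_pos: [0.5588, 0.1324, 0.0934]
ee_rot: [3.141, 0.001, -3.104]
ft_force: [-2.8, 4.4, 5.8]
opening: 0.155
```

```bash
python3 b.py
```

```text
14.85 [0.55881283 0.13236755 0.09339047] [ 3.14092051e+00  5.13643075e-04 -3.10434506e+00] [-2.84509436  4.39069896  5.80222054] [0.61506239 0.32863739 0.27052392] -1.3962331390438374 0.15515471540146145
bar in tool axes 4998 ((3.969493865966797, 1.3173542022705078), (37.43489456176758, 58.586429595947266), 67.78473663330078) world ((554.7926025390625, 133.5288848876953), (58.58406066894531, 37.43342590332031), 24.347793579101562)
```

>>> drive_tool:
  steps:
    - {"x": 0,"y": 0,"z": 0,"ax": 0,"ay": 0,"az": 0.05}
    - {"x": 0,"y": 0,"z": 0,"ax": 0,"ay": 0,"az": 0.12}
    - {"x": 0,"y": 0,"z": 0,"ax": 0,"ay": 0,"az": 0.2}
    - {"x": 0,"y": 0,"z": 0,"ax": 0,"ay": 0,"az": 0.28}
    - {"x": 0,"y": 0,"z": 0,"ax": 0,"ay": 0,"az": 0.34}
    - {"x": 0,"y": 0,"z": 0,"ax": 0,"ay": 0,"az": 0.4}

```text
t: 15.65
tool_pos: [0.5588, 0.1323, 0.0934]
ee_rot: [3.141, 0.0, 2.777]
ft_force: [-1.7, 3.5, 5.6]
opening: 0.152
```

```bash
cat > s.py <<'E'
from h import *
s=monitor.state();print(s["t"].__round__(3),"yaw",s["ee_rot"][2].round(4),"Mz",s["moment"].round(3),"F",s["ft_force"].round(1),"tau6",s["joint_efforts"][5].round(3),"pos",s["tool_pos"].round(4),"q6",s["joint_pos"][5].round(3))
E
python3 s.py
```

```text
15.65 yaw 2.7771 Mz [0.616 0.264 0.32 ] F [-1.7  3.5  5.6] tau6 -0.085 pos [0.5588 0.1323 0.0934] q6 -0.994
```

>>> drive_tool:
  steps:
    - {"x": 0,"y": 0,"z": 0,"ax": 0,"ay": 0,"az": 0.08}
    - {"x": 0,"y": 0,"z": 0,"ax": 0,"ay": 0,"az": 0.16}
    - {"x": 0,"y": 0,"z": 0,"ax": 0,"ay": 0,"az": 0.24}
    - {"x": 0,"y": 0,"z": 0,"ax": 0,"ay": 0,"az": 0.3}
    - {"x": 0,"y": 0,"z": 0,"ax": 0,"ay": 0,"az": 0.36}
    - {"x": 0,"y": 0,"z": 0,"ax": 0,"ay": 0,"az": 0.42}
    - {"x": 0,"y": 0,"z": 0,"ax": 0,"ay": 0,"az": 0.47}
    - {"x": 0,"y": 0,"z": 0,"ax": 0,"ay": 0,"az": 0.5}

```text
t: 16.65
tool_pos: [0.5588, 0.1323, 0.0934]
ee_rot: [3.141, -0.0, 2.278]
ft_force: [-2.0, 4.7, 5.3]
opening: 0.15
```

```bash
python3 s.py
```

```text
16.65 yaw 2.2781 Mz [0.633 0.321 0.351] F [-2.   4.7  5.3] tau6 0.176 pos [0.5588 0.1323 0.0934] q6 -0.495
```

>>> drive_tool:
  steps:
    - {"x": 0,"y": 0,"z": 0,"ax": 0,"ay": 0,"az": 0.06}
    - {"x": 0,"y": 0,"z": 0,"ax": 0,"ay": 0,"az": 0.12}
    - {"x": 0,"y": 0,"z": 0,"ax": 0,"ay": 0,"az": 0.18}
    - {"x": 0,"y": 0,"z": 0,"ax": 0,"ay": 0,"az": 0.24}
    - {"x": 0,"y": 0,"z": 0,"ax": 0,"ay": 0,"az": 0.28}
    - {"x": 0,"y": 0,"z": 0,"ax": 0,"ay": 0,"az": 0.3}

```text
t: 17.4
tool_pos: [0.5588, 0.1323, 0.0934]
ee_rot: [3.141, -0.0, 1.979]
ft_force: [-1.4, 4.6, 5.3]
opening: 0.152
```

```bash
python3 s.py
```

```text
17.4 yaw 1.9785 Mz [0.584 0.357 0.361] F [-1.4  4.6  5.3] tau6 0.254 pos [0.5588 0.1323 0.0934] q6 -0.196
```

>>> drive_tool:
  steps:
    - {"x": 0,"y": 0,"z": 0,"ax": 0,"ay": 0,"az": 0.05}
    - {"x": 0,"y": 0,"z": 0,"ax": 0,"ay": 0,"az": 0.1}
    - {"x": 0,"y": 0,"z": 0,"ax": 0,"ay": 0,"az": 0.14}
    - {"x": 0,"y": 0,"z": 0,"ax": 0,"ay": 0,"az": 0.15}

```text
t: 17.9
tool_pos: [0.5587, 0.1323, 0.0934]
ee_rot: [3.141, -0.0, 1.829]
ft_force: [-3.1, 4.3, 5.6]
opening: 0.153
```

```bash
python3 s.py
```

```text
17.9 yaw 1.8288 Mz [0.641 0.361 0.377] F [-3.1  4.3  5.6] tau6 0.337 pos [0.5587 0.1323 0.0934] q6 -0.046
```

>>> drive_tool:
  steps:
    - {"x": 0,"y": 0,"z": 0,"ax": 0,"ay": 0,"az": 0.03}
    - {"x": 0,"y": 0,"z": 0,"ax": 0,"ay": 0,"az": 0.05}
    - {"x": 0,"y": 0,"z": 0,"ax": 0,"ay": 0,"az": 0.05}

```text
t: 18.27
tool_pos: [0.5587, 0.1323, 0.0934]
ee_rot: [3.141, -0.0, 1.779]
ft_force: [-1.7, 5.3, 5.6]
opening: 0.151
```

```bash
python3 s.py
```

```text
18.275 yaw 1.7789 Mz [0.596 0.319 0.229] F [-1.7  5.3  5.6] tau6 0.269 pos [0.5587 0.1323 0.0934] q6 0.004
```

>>> drive_tool:
  steps:
    - {"x": 0,"y": 0,"z": 0,"ax": 0,"ay": 0,"az": 0.03}
    - {"x": 0,"y": 0,"z": 0,"ax": 0,"ay": 0,"az": 0.05}
    - {"x": 0,"y": 0,"z": 0,"ax": 0,"ay": 0,"az": 0.05}

```text
t: 18.65
tool_pos: [0.5587, 0.1323, 0.0934]
ee_rot: [3.141, -0.001, 1.729]
ft_force: [-1.1, 3.8, 5.5]
opening: 0.149
```

```bash
python3 s.py
```

```text
18.65 yaw 1.7288 Mz [0.551 0.334 0.261] F [-1.1  3.8  5.5] tau6 0.268 pos [0.5587 0.1323 0.0934] q6 0.054
```

Readings at rest relax, so I'll read while still turning, with no hold rows.

>>> drive_tool:
  steps:
    - {"x": 0,"y": 0,"z": 0,"ax": 0,"ay": 0,"az": 0.02}
    - {"x": 0,"y": 0,"z": 0,"ax": 0,"ay": 0,"az": 0.04}

```text
t: 18.9
tool_pos: [0.5587, 0.1323, 0.0934]
ee_rot: [3.141, -0.0, 1.689]
ft_force: [-1.3, 4.6, 4.8]
opening: 0.154
```

```bash
python3 s.py
```

```text
18.9 yaw 1.6886 Mz [0.549 0.347 0.396] F [-1.3  4.6  4.8] tau6 0.241 pos [0.5587 0.1323 0.0934] q6 0.094
```

>>> drive_tool:
  steps:
    - {"x": 0,"y": 0,"z": 0,"ax": 0,"ay": 0,"az": 0.02}
    - {"x": 0,"y": 0,"z": 0,"ax": 0,"ay": 0,"az": 0.04}

```text
t: 19.15
tool_pos: [0.5587, 0.1323, 0.0934]
ee_rot: [3.141, -0.0, 1.649]
ft_force: [-3.1, 5.2, 5.8]
opening: 0.153
```

```bash
python3 s.py
```

```text
19.15 yaw 1.6486 Mz [0.598 0.417 0.372] F [-3.1  5.2  5.8] tau6 0.244 pos [0.5587 0.1323 0.0934] q6 0.134
```

>>> drive_tool:
  steps:
    - {"x": 0,"y": 0,"z": 0,"ax": 0,"ay": 0,"az": 0.02}
    - {"x": 0,"y": 0,"z": 0,"ax": 0,"ay": 0,"az": 0.04}

```text
t: 19.4
tool_pos: [0.5587, 0.1323, 0.0934]
ee_rot: [3.141, -0.0, 1.609]
ft_force: [-1.7, 4.0, 4.8]
opening: 0.152
```

```bash
python3 s.py
```

```text
19.4 yaw 1.6087 Mz [0.618 0.345 0.384] F [-1.7  4.   4.8] tau6 0.266 pos [0.5587 0.1323 0.0934] q6 0.174
```

>>> drive_tool:
  steps:
    - {"x": 0,"y": 0,"z": 0,"ax": 0,"ay": 0,"az": 0.02}
    - {"x": 0,"y": 0,"z": 0,"ax": 0,"ay": 0,"az": 0.04}

```text
t: 19.65
tool_pos: [0.5587, 0.1323, 0.0934]
ee_rot: [3.141, -0.0, 1.569]
ft_force: [-2.3, 3.6, 6.3]
opening: 0.153
```

```bash
python3 s.py
```

```text
19.65 yaw 1.5689 Mz [0.661 0.403 0.42 ] F [-2.3  3.6  6.3] tau6 0.339 pos [0.5587 0.1323 0.0934] q6 0.214
```

>>> drive_tool:
  steps:
    - {"x": 0,"y": 0,"z": 0,"ax": 0,"ay": 0,"az": 0.02}
    - {"x": 0,"y": 0,"z": 0,"ax": 0,"ay": 0,"az": 0.04}

```text
t: 19.9
tool_pos: [0.5587, 0.1323, 0.0934]
ee_rot: [3.141, -0.0, 1.529]
ft_force: [-1.5, 4.2, 5.9]
opening: 0.153
```

```bash
python3 s.py
```

```text
19.9 yaw 1.5292 Mz [0.677 0.373 0.527] F [-1.5  4.2  5.9] tau6 0.413 pos [0.5587 0.1323 0.0934] q6 0.254
```

>>> drive_tool:
  steps:
    - {"x": 0,"y": 0,"z": 0,"ax": 0,"ay": 0,"az": 0.02}
    - {"x": 0,"y": 0,"z": 0,"ax": 0,"ay": 0,"az": 0.04}

```text
t: 20.15
tool_pos: [0.5587, 0.1323, 0.0934]
ee_rot: [3.141, -0.0, 1.489]
ft_force: [-2.2, 4.8, 5.4]
opening: 0.157
```

```bash
python3 s.py
```

```text
20.15 yaw 1.4895 Mz [0.662 0.354 0.658] F [-2.2  4.8  5.4] tau6 0.488 pos [0.5587 0.1323 0.0934] q6 0.293
```

>>> drive_tool:
  steps:
    - {"x": 0,"y": 0,"z": 0,"ax": 0,"ay": 0,"az": 0.02}
    - {"x": 0,"y": 0,"z": 0,"ax": 0,"ay": 0,"az": 0.04}

```text
t: 20.4
tool_pos: [0.5587, 0.1324, 0.0934]
ee_rot: [3.141, -0.0, 1.45]
ft_force: [-1.8, 3.9, 5.4]
opening: 0.152
```

```bash
python3 s.py; python3 - <<'E'
from h import *
for i in range(4):
    camera("scene");s=monitor.state();print(s["moment"][2].round(3),s["joint_efforts"][5].round(3))
E
```

```text
20.4 yaw 1.4499 Mz [0.727 0.413 0.725] F [-1.8  3.9  5.4] tau6 0.563 pos [0.5587 0.1324 0.0934] q6 0.333
0.635 0.665
0.582 0.627
0.548 0.577
0.588 0.571
```

>>> drive_tool:
  steps:
    - {"x": 0,"y": 0,"z": 0,"ax": 0,"ay": 0,"az": 0.02}
    - {"x": 0,"y": 0,"z": 0,"ax": 0,"ay": 0,"az": 0.04}
    - {"x": 0,"y": 0,"z": 0,"ax": 0,"ay": 0,"az": 0.055}

```text
t: 20.98
tool_pos: [0.5587, 0.1323, 0.0934]
ee_rot: [3.141, -0.0, 1.395]
ft_force: [-2.8, 4.2, 6.6]
opening: 0.153
```

```bash
python3 s.py
```

```text
20.975 yaw 1.3954 Mz [0.725 0.443 0.79 ] F [-2.8  4.2  6.6] tau6 0.724 pos [0.5587 0.1323 0.0934] q6 0.388
```

Torque and geometry both put the grip at about 12 N: the slope is about 0.041 N m/N, and (0.79 - 0.30)/0.041 gives 12. I'll release and retreat.

>>> drive_tool:
  steps:
    - {"x": 0,"y": 0,"z": 0,"ax": 0,"ay": 0,"az": 0}
    - {"x": 0,"y": 0,"z": 0,"ax": 0,"ay": 0,"az": 0}
    - {"x": 0,"y": 0,"z": 0,"ax": 0,"ay": 0,"az": 0}
    - {"x": 0,"y": 0,"z": 0,"ax": 0,"ay": 0,"az": 0}
    - {"x": 0,"y": 0,"z": 0,"ax": 0,"ay": 0,"az": 0}
    - {"x": 0,"y": 0,"z": 0,"ax": 0,"ay": 0,"az": 0}
    - {"x": 0,"y": 0,"z": 0,"ax": 0,"ay": 0,"az": 0}
    - {"x": 0,"y": 0,"z": -2,"ax": 0,"ay": 0,"az": 0}
    - {"x": 0,"y": 0,"z": -6,"ax": 0,"ay": 0,"az": 0}
    - {"x": 0,"y": 0,"z": -10,"ax": 0,"ay": 0,"az": 0}
    - {"x": 0,"y": 0,"z": -12,"ax": 0,"ay": 0,"az": 0}
  jaw: 1

```text
t: 22.35
tool_pos: [0.5595, 0.1321, 0.2156]
ee_rot: [3.138, -0.001, 1.394]
ft_force: [0.3, -0.3, 0.5]
opening: 1.001
```

>>> drive_tool:
  steps:
    - {"x": -3,"y": 0,"z": -0.5,"ax": 0,"ay": 0,"az": 0}
    - {"x": -6,"y": 0,"z": -1,"ax": 0,"ay": 0,"az": 0}
    - {"x": -7,"y": 0,"z": -1,"ax": 0,"ay": 0,"az": 0}
    - {"x": -7,"y": 0,"z": -1,"ax": 0,"ay": 0,"az": 0}

```text
t: 22.85
tool_pos: [0.5463, 0.0629, 0.2228]
ee_rot: [-3.141, -0.0, 1.393]
ft_force: [0.2, 0.0, -0.7]
opening: 0.998
```

```bash
sed -i 's/w5.png/w7.png/' k.py; python3 k.py
```

```text
22.85 [0.54631446 0.06288522 0.222846  ] [-3.14142844e+00 -3.71732888e-04  1.39267904e+00] [ 0.15278643  0.01463643 -0.72450813] [0.03457802 0.02129401 0.00542425] [9.34697379e-02 2.97945249e-01 1.66294160e+00 4.34816417e-04
 1.18076432e+00 2.71421658e-01]
board 16111 [-1.7  1.2] [270.  130.4] 89.9 [ -67.2 -133.8] [ 63.7 136.2] 18.5
mould 4775 [-4.7  2.2] [100.6  56.1] 89.8 [-32.8 -48.2] [23.4 52.5] 58.6
bar 1571 [-1.6 86.4] [63.  13.7] 63.8 [-19.9  55.8] [ 17.1 116.8] 106.2
lobe 1637 [10.9 83. ] [55.  46.3] 1.4 [-16.5  60. ] [ 38.6 106.3] 48.5
padtop 229 [ -3.1 -61.1] [60.6 23. ] 6.7 [-31.9 -76. ] [ 28.1 -51.4] 49.2
stop 974 [ -1.9 -68.1] [33.4 59.8] 89.0 [-31.9 -84.9] [ 27.9 -51.1] 52.5
```

View pics/w7.png

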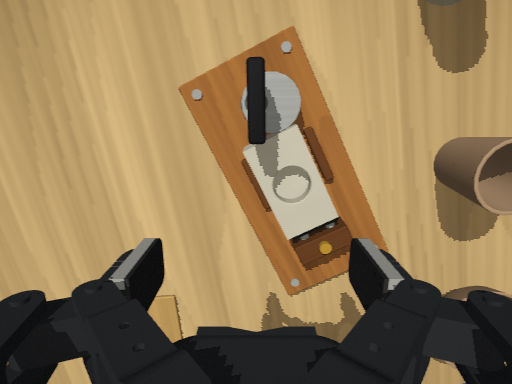

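The mould is seated flat between the rails at pixel (292,182). The lobe bears on its far end, with the bar at about 2.03 rad, and the near end is against the pad. The gripper is clear, so I'm handing in.

```bash
python3 -c "
from rig import order
print(order.sign_off())"
```

```text
the job is handed in; nothing more can be done
None
```

The largest mould now lies hollow side up in the jig channel, clamped between the lobe and the pad at an estimated 12 N. The job is handed in after about 23 s of robot time.

**Final state:** The last wrist view shows the mould flat (top at 58.6 mm) and square to the rails. It slid about 14 mm towards the pad and 3 mm sideways, which uses up the play on one side of the channel. The knob is at about 2.03 rad and stayed there after release. The gripper is open and clear, reading almost no force.

**Grip force:** This is inferred, since nothing measures it directly:
- **Torque:** the turning torque of 0.79 N m, less 0.30 N m bearing friction, gives about 12 N. The stated coefficient range allows 10 to 16 N.
- **Travel:** about 2.5 mm of lobe travel after squeezing began gives about 10 N on the pad, plus roughly 2 N of sliding friction.

**What failed or disagreed:**
- The first move call was refused as invalid input, so nothing moved.
- Torque showed the mould meeting the pad about 1 to 1.5 mm later than the camera estimate of the pad face. I trusted the torque; the camera figure alone would imply about 15 N.
- I did not re-measure the pots and tools at the end. The arm passed well above them and felt no unexpected contact.

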